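Weigh a bushing casting on the beam balance and sort it

TASK

Check the loose bushing casting on the beam balance: feel for the pan's spigot with its bore, let it slide down over the spigot until it sits fully home on the pan, without leaning hard on the balance, then let go and wait for the beam to come to rest. If the pan sinks, the casting is sound: set it down gently, upright, in the low wooden tray; if the pan stays up, the casting is light (blow-holes inside): set it down gently, upright, in the deeper sheet-steel box. Leave the bolt, the big nut and the tape measure where they are.

Things in the scene. Friction and masses are not known exactly. Their poses are not given: they have to be found in the camera images.
- casting_centre (a point): centre of the loose dark cast-iron bushing that stands by itself on the bench (its likes in tray and box are fixed): height 52 mm, foot flange 60 mm in diameter and 8 mm thick, above it a plain round barrel 42 mm in diameter (grip this), straight bore 22 mm right through. Point on its axis, 26 mm above the foot; z up. Hidden weight 0.33 to 0.55 kg
- casting: the same bushing casting; origin on its axis at the foot, z up
- nest (a point): middle of the cross slot in the pan's top face; moves and tilts with the beam. x along the slot (level, square to the beam), y along the beam towards the pivot, z out of the pan. The spigot's axis stands at y = 0 and somewhere from x = -18 to +18 mm, not measured: clamped in the slot where the last user left it. A casting fully home stands flat on the pan, its centre 26 mm above this face
- balance: the balance (fixed): grey base 90 x 360 mm, beam along its y, pan (steel plate 110 x 84 mm) at the -y end, round counterpoise weights at the +y end, pivot 125 mm above the bench and 165 mm from the nest, scale plate up to 185 mm. The spigot in the pan is a steel stub 19 mm in diameter, 20 mm high, top edge bevelled 0.8 mm, firmly clamped. Origin: centre of the underside
- beam (a joint): beam angle, rad: 0 level, positive pan down, rubber stops near +-0.045 (give about 3 mm at the pan under 20 N). Empty, it rests near -0.045 (pan 97 mm above the bench); pushing the pan down takes 4 to 5 N until the lower stop (pan at 83 mm). Damped: at rest 2 s after loading. Counterpoise equals a 0.44 kg casting: over 3 % heavier sinks to near +0.045, over 3 % lighter stays near -0.045
- wood_tray_free (a point): middle of the free place on the floor of the low wooden tray. x along the tray's short side, y along its long side. A sorted casting stands fixed 82 mm from here towards -y and 12 mm towards -x; the end wall's inner face is 43 mm from here towards +y, the side walls' 67 mm either way
- wood_tray: low wooden tray (fixed) for sound castings, 150 x 175 mm outside, walls 8 mm thick and 30 mm high, floor 8 mm above the bench; origin: centre of its underside
- steel_box_free (a point): middle of the free place on the rubber mat in the sheet-steel box. x along the box's short side, y along its long side. A sorted casting stands fixed 82 mm from here towards -y and 12 mm towards -x; the end wall's inner face is 48 mm from here towards +y, the side walls' 72 mm either way
- steel_box: deeper sheet-steel box (fixed) for light castings, 150 x 175 mm outside, walls 3 mm thick and 58 mm high with their rolled rim, a rubber mat on its floor, top 9 mm above the bench; origin: centre of its underside
- bolt: bystander: a rusty M16 bolt standing on its head, 70 mm high; origin at the centre of its foot
- big_nut: bystander: a hexagon nut lying flat, 30 x 34 x 24 mm; origin at the centre of its underside
- tape_measure: bystander: a tape measure, 66 x 82 x 37 mm, lying beyond the pan's end of the balance; origin at the centre of its underside
Not all that is in view belongs to the job. Of the things shaped like the casting, the dark steel one is meant. There is more than one size of the steel_box; the job needs the larger.

How it is judged:
By the outcome, as a careful person would: the job done as asked, in the order asked, and still so for the second after the job is handed in, with the robot touching nothing.
It also fails if it takes over 61 s, if anything falls off the work surface, if the arm or the gripper's body presses on something with over 40 N, if the wrist force passes 120 N, or if a joint passes its speed limit or range.

ROBOT

A 6-joint arm with a two-finger parallel gripper is mounted at the origin on a cart in front of the work surface, level with it; the furniture and walls round the work are solid. World frame = base frame: x ahead of the robot, y to its left, z up, the work surface at z = 0. Lengths are in mm, angles in degrees, forces in N, time in s.
With the tool pointing down it reaches from about 350 to 850 mm from the base axis. Payload 8.1 kg.
Tool frame: the origin (TCP) lies between the finger pads; the fingertips stand 22 mm ahead of it and the grasp point (between the pads) lies 3 mm ahead of it; z points along the fingers, y is the line along which they close (so a half turn about z gives the same grasp; the last joint's range is limited). The gripper opens to 85 mm and grips with 20 to 120 N. Pads are 22 mm wide; open, the fingers measure 114 mm over their backs; the gripper's body (76 mm by 85 mm) begins 54 mm behind the grasp point. The pads swing forward as they close: fully open they stand 13 mm farther back than shut.
Start: joints at [-73.247, 7.471, 85.268, -0, 87.261, -4.893], TCP at [221.346, -557.684, 253.292] pointing down, gripper open.
Joint ranges: [-169.43, 169.43], [-51.17, 129.36], [1.28, 143.12], [-76.62, 256.62], [0, 156.53], [-152.29, 152.29]. Speed limits (degrees/s): [136.94, 136.94, 159.86, 180, 180, 180].

INTERFACE

Orientations are given as [roll, pitch, yaw] about the fixed x, y, z axes, in that order (R = Rz(yaw) Ry(pitch) Rx(roll)).
In Python, from bench import sense, snapshot, calibration, hand_in gives the robot as it stands.
- The arm moves only by the shell command python3 -m crank 'ROWS' [FORCE]. ROWS is JSON, a list of rows, each a list of 5 numbers: the shift along the tool's x, y, z in cm, then the turn about the tool's z in rad, then the finger opening in cm, from 0 to 8.54. A call has 1 to 20 rows; each row is the pose to reach, as a shift and turn from the pose commanded when the call began, along the tool's axes at that moment; what a row does not reach only later rows make up. A row lasts 1/10 s, in which the tool goes at most 50 mm and 8.59 degrees, less where a joint would pass 70% of its speed; a pose out of reach is approached as far as the arm can. A call with a gripper value outside its range is refused whole. The fingers move at their own pace and stop on an object; FORCE is the grip in N (left out, the last holds). Time passes only in rows, so rows that repeat a pose let the fingers close. It gives the time, the measured TCP pose, the force, the opening and the grip force at its end, in the units of the state.
- sense(): the state, without advancing time (a new reading comes with each control period).
- snapshot(name): name is "scene" or "top" or "wrist"; returns (picture, depth): 384x512x3 uint8, red, green, blue; 384x512 float32, mm along the optical axis (not along the pixel's ray), 0 where there is no reading.
- calibration(name): a dict with "fovy" (degrees; the focal length in pixels is half the picture's height over the tangent of half this angle, whatever the lens; pixels are square), "cx", "cy" (the principal point, pixels), "rvec" (rotation vector, rad) and "tvec" (3), from world to camera coordinates, as OpenCV has them; the wrist camera has in their place "tool_from_camera" (4x4, takes a point from camera to tool coordinates, whose origin is the TCP and whose axes are the flange's). Camera axes: x right, y down, z forward; pixel columns grow to the right and rows downward; lengths in mm; the calibration is good to about 2 mm. A picture is of the moment at which its call begins: read the wrist's pose just before it. calibration takes no time and is no camera call.
- hand_in(): hands the job in; it is judged then, once.
The state is a dict: "time": time; "joint_pos": joint angles; "qd": joint speeds; "joint_efforts": joint torques, N m; "tool_pos": TCP position; "tcp_rot": TCP orientation; "ft_force": force on the tool from outside, world axes, zero at the start; "wrist_torque": the same for the moment, N m; "finger_gap": finger opening in mm; "grip_force": force on a finger pad.
Only numpy, scipy, OpenCV 4.12 (cv2) and the standard library are available. Lean on these libraries where they do the work, as an engineer would, in place of code of your own. Each camera call takes 0.05 s, during which the arm holds its last target. There are 200 camera calls.

## Working session

There is one attempt and no reset: what is moved stays moved. The work goes in short steps, Python scripts to look and compute and a shell command to move; the robot and the scene stay as the last step left them, time stands still between calls to the robot, and variables do not carry over. Pictures are saved under pics/ and viewed, at most 10 in all, crops included, and the job is handed in when it is done.

```bash
mkdir -p pics; ls
cat > h.py <<'E'
import numpy as np,cv2
from bench import sense,snapshot,calibration
from scipy.spatial.transform import Rotation as R
def cam(n,s=None):
    c=calibration(n)
    f=192/np.tan(np.radians(c["fovy"])/2)
    if n=="wrist":
        s=s or sense();T=np.eye(4);T[:3,:3]=R.from_euler('xyz',s["tcp_rot"],degrees=True).as_matrix();T[:3,3]=s["tool_pos"]
        M=T@np.array(c["tool_from_camera"])
    else:
        W=np.eye(4);W[:3,:3]=cv2.Rodrigues(np.array(c["rvec"],float))[0];W[:3,3]=np.ravel(c["tvec"]);M=np.linalg.inv(W)
    return f,c["cx"],c["cy"],M
def grab(n,k):
    s=sense();C=cam(n,s);p,d=snapshot(n);np.savez(f"{k}.npz",p=p,d=d,f=C[0],cx=C[1],cy=C[2],M=C[3]);cv2.imwrite(f"pics/{k}.png",p[:,:,::-1]);return p,d,C
def load(k):
    z=np.load(f"{k}.npz");return z["p"],z["d"],(float(z["f"]),float(z["cx"]),float(z["cy"]),z["M"])
def cloud(d,C):
    f,cx,cy,M=C;v,u=np.mgrid[:d.shape[0],:d.shape[1]]
    P=np.stack([(u-cx)/f*d,(v-cy)/f*d,d],-1)@M[:3,:3].T+M[:3,3];P[d==0]=np.nan;return P
def onz(u,v,z,C):
    f,cx,cy,M=C;r=M[:3,:3]@np.array([(u-cx)/f,(v-cy)/f,1]);o=M[:3,3];return o+r*(z-o[2])/r[2]
def proj(p,C):
    f,cx,cy,M=C;q=M[:3,:3].T@(np.array(p)-M[:3,3]);return q[0]/q[2]*f+cx,q[1]/q[2]*f+cy
E
python3 - <<'E'
from h import *
print(sense())
a=grab("scene","s0");b=grab("top","t0");c=grab("wrist","w0")
print(a[2][3][:3].round(2),b[2][3][:3].round(2),c[2][3][:3].round(2),a[2][0],b[2][0],c[2][0])
E
```

```text
pics
{'time': 0.0, 'joint_pos': array([-7.32482789e+01,  7.51487960e+00,  8.53297650e+01,  3.38686401e-04,
        8.72623356e+01, -4.89368651e+00]), 'qd': array([ 0.05090205, -0.02851593,  0.00487085,  0.03051436,  0.04856136,
        0.10573814]), 'joint_efforts': array([ 3.65160973e-03, -5.69396031e+01, -5.00555134e+01,  1.19683018e-04,
        1.51553768e-02,  2.84379769e-05]), 'tool_pos': array([ 221.18399659, -557.18797492,  252.24213135]), 'tcp_rot': array([-1.79893439e+02, -9.46320081e-03,  2.16453823e+01]), 'ft_force': array([-0.66535279,  0.31916842,  0.16435929]), 'wrist_torque': array([-0.03650097,  0.01731963,  0.04602065]), 'grip_force': 0.0, 'finger_gap': 85.4820240287675}
[[-8.2000e-01 -2.7000e-01  5.1000e-01 -1.3158e+02]
 [-5.8000e-01  3.6000e-01 -7.3000e-01  9.7806e+02]
 [ 1.0000e-02 -8.9000e-01 -4.5000e-01  6.6347e+02]] [[ 3.00000e-02 -9.80000e-01  1.70000e-01  2.97040e+02]
 [-1.00000e+00 -3.00000e-02 -2.00000e-02  4.98700e+01]
 [ 2.00000e-02 -1.70000e-01 -9.80000e-01  1.47293e+03]] [[ 3.7000e-01 -8.8000e-01 -2.9000e-01  2.9452e+02]
 [-9.3000e-01 -3.5000e-01 -1.1000e-01 -5.2875e+02]
 [-0.0000e+00  3.1000e-01 -9.5000e-01  3.7326e+02]] 469.9845627722291 425.5204348100856 278.83448462172345
```

View pics/t0.png

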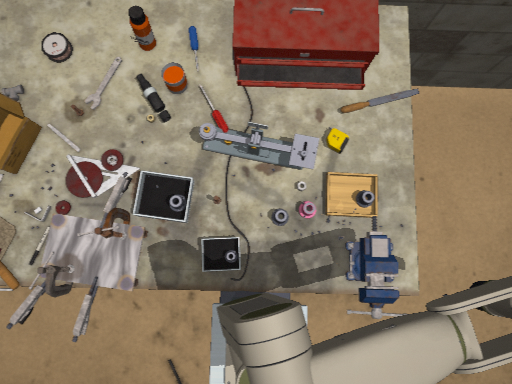

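View pics/s0.png

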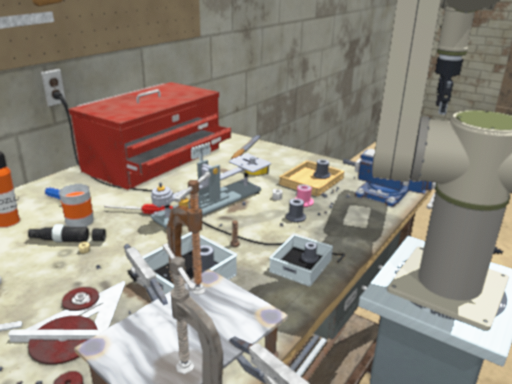

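The candidates shaped like the casting, in top-view pixels:
- dark one standing alone at (280,216)
- pink one at (307,209)
- fixed ones at (367,198), (177,202) and (231,256)

The one at (280,216) fits, since it is dark steel and loose on the bench. There are two boxes, at (164,196) and (221,254), and the first is the larger. I'll confirm both in an enlarged crop.

Run:
```python
from h import *
p,d,C=load("t0")
cv2.imwrite("pics/t0c.png",cv2.resize(p[110:280,125:385,::-1],None,fx=3,fy=3,interpolation=cv2.INTER_CUBIC))
P=cloud(d,C)
for n,(u,v) in dict(cast=(280,211),pan=(302,152),tray=(345,195),box=(155,195),weights=(209,131)).items(): print(n,P[v,u].round(0))
```

```text
cast [461. -61.  51.]
pan [ 650. -125.  119.]
tray [ 529. -290.    9.]
box [510. 371.   7.]
weights [715. 184. 108.]
```

View pics/t0c.png

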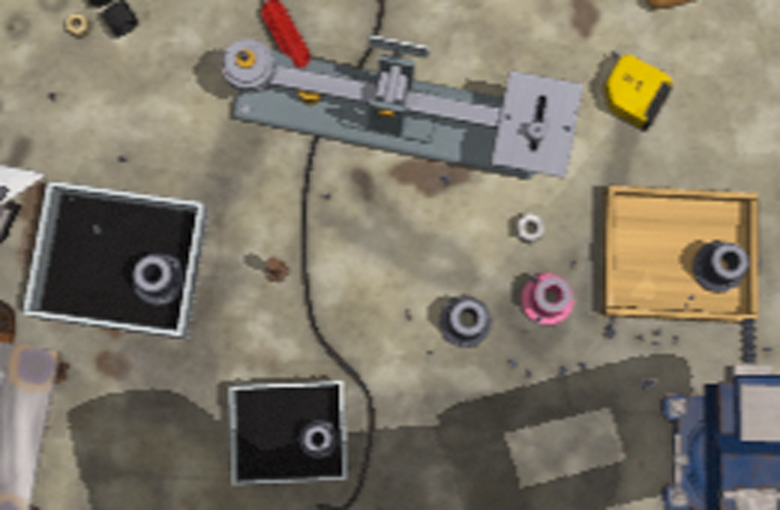

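The crop confirms it: the loose dark casting is at crop (466,319), with the pink decoy at (550,297). The larger box is at (115,258), its free place on the left. The spigot stands in the slot at about (537,131). Next I'll compute positions.

Run:
```python
from h import *
p,d,C=load("t0");P=cloud(d,C)
g=lambda u,v,z: onz(125+u/3,110+v/3,z,C).round(1)
print("cast",g(466,319,52),"pink",g(552,295,52),"spig",g(537,129,117))
print("pan corners",[g(*q,97) for q in((512,72),(582,85),(568,177),(496,163))], "weights",g(245,63,120))
t=[g(*q,30) for q in((607,187),(757,193),(758,320),(607,315))];b=[g(*q,58) for q in((49,183),(202,203),(183,336),(25,313))]
print("tray",t,np.mean(t,0),"fixed",g(729,261,60));print("box",b,np.mean(b,0),"fixed",g(154,273,61))
print("cast depth",np.nanmedian(P[212:221,276:285,2]),np.nanmax(P[208:225,270:290,2]))
c=calibration("wrist");print(np.array(c["tool_from_camera"]).round(3))
s=sense();y=np.radians(s["tcp_rot"][2]);D=g(466,319,52)[:2]-s["tool_pos"][:2]
print("tool shift to cast",D@[np.cos(y),np.sin(y)],D@[np.sin(y),-np.cos(y)])
```

```text
cast [443.1 -61.9  52. ] pink [ 472.8 -158.1   52. ] spig [ 647.3 -131.5  117. ]
pan corners [array([ 717.3, -105.7,   97. ]), array([ 704.7, -184.4,   97. ]), array([ 598.9, -168.8,   97. ]), array([612.3, -88.9,  97. ])] weights [711.1 190.7 120. ]
tray [array([ 603.1, -224.7,   30. ]), array([ 601.2, -399.3,   30. ]), array([ 453.4, -396.9,   30. ]), array([ 454.4, -224.2,   30. ])] [ 528.025 -311.275   30.   ] fixed [ 515.8 -356.4   60. ]
box [array([583. , 410.8,  58. ]), array([565.1, 238. ,  58. ]), array([415. , 251.4,  58. ]), array([435.7, 426.8,  58. ])] [499.7  331.75  58.  ] fixed [483.8 286.8  61. ]
cast depth 49.150037382401365 59.479094537360425
[[ 1.00000e-03 -9.51000e-01 -3.09000e-01  7.86510e+01]
 [ 1.00000e+00  1.00000e-03 -1.00000e-03  3.60000e-01]
 [ 1.00000e-03 -3.09000e-01  9.51000e-01 -1.20923e+02]
 [ 0.00000e+00  0.00000e+00  0.00000e+00  1.00000e+00]]
tool shift to cast 388.9723062443988 -378.62350657956216
```

```bash
python3 -m crank '[[20,-19,0,-0.6,8.5],[20,-19,0,-0.6,8.5],[20,-19,0,-0.6,8.5],[20,-19,0,-0.6,8.5],[20,-19,0,-0.6,8.5],[20,-19,0,-0.6,8.5],[38.9,-37.9,8,-1.19,8.5],[38.9,-37.9,8,-1.19,8.5],[38.9,-37.9,8,-1.19,8.5],[38.9,-37.9,8,-1.19,8.5],[38.9,-37.9,8,-1.19,8.5],[38.9,-37.9,8,-1.19,8.5],[38.9,-37.9,8,-1.19,8.5],[38.9,-37.9,8,-1.19,8.5]]'
python3 - <<'E'
from h import *
print(sense()["tool_pos"],sense()["tcp_rot"])
grab("wrist","w1")
E
```

```text
time: 1.55
tool_pos: [442.8, -61.4, 172.9]
tcp_rot: [-179.9, 0.0, 89.9]
ft_force: [0.7, 0.1, 0.9]
finger_gap: 85.1
grip_force: 0.0
[442.81067247 -61.3966231  172.88723349] [-1.79931105e+02  5.23582502e-03  8.99499416e+01]
```

View pics/w1.png

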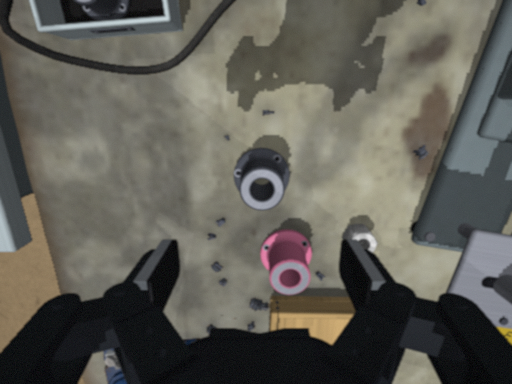

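The wrist view shows the dark casting's top ring at (261,188) and the pink one at (289,277). I'll fit the ring, and use the depth as a check on its height.

```bash
cat >> h.py <<'E'
def ring(k,box,zlo,zhi,zt):
    p,d,C=load(k);P=cloud(d,C);m=np.zeros(d.shape,np.uint8);u0,v0,u1,v1=box
    s=P[v0:v1,u0:u1];m[v0:v1,u0:u1]=((s[...,2]>zlo)&(s[...,2]<zhi))*255
    c=max(cv2.findContours(m,cv2.RETR_EXTERNAL,cv2.CHAIN_APPROX_NONE)[0],key=cv2.contourArea)
    w=np.array([onz(*q,zt,C)[:2] for q in c[:,0].astype(float)])
    (x,y),r=cv2.minEnclosingCircle(w.astype(np.float32))
    A=np.c_[2*w,np.ones(len(w))];t=np.linalg.lstsq(A,(w**2).sum(1),rcond=None)[0]
    z=np.nanmedian(P[m>0][:,2]); print(k,"enc",x,y,r,"lsq",t[:2],np.sqrt(t[2]+t[:2]@t[:2]),"z",z,"n",(m>0).sum());return t[:2]
E
python3 - <<'E'
from h import *
ring("w1",(225,140,300,225),44,60,52)
p,d,C=load("w1");print("px",onz(261.5,188,52,C))
g=cv2.cvtColor(p,cv2.COLOR_RGB2GRAY)[155:220,230:295]
m=(g>120).astype(np.uint8);c=max(cv2.findContours(m,0,1)[0],key=cv2.contourArea)
e=cv2.fitEllipse(c);print(e,onz(e[0][0]+230,e[0][1]+155,52,C))
# triangulated height from the two views
a=cam("top");import itertools
def ray(u,v,C):
    r=C[3][:3,:3]@np.array([(u-C[1])/C[0],(v-C[2])/C[0],1]);return C[3][:3,3],r/np.linalg.norm(r)
o1,r1=ray(280.3,216.3,a);o2,r2=ray(e[0][0]+230,e[0][1]+155,C)
t=np.linalg.lstsq(np.c_[r1,-r2],o2-o1,rcond=None)[0];print("tri",o1+t[0]*r1,o2+t[1]*r2)
E
```

```text
w1 enc 445.0865173339844 -61.48917007446289 21.532840728759766 lsq [445.01298448 -61.54791337] 20.812006000690896 z 52.2678806865479 n 1260
px [444.57758142 -61.62821025  52.        ]
((31.524126052856445, 34.01625442504883), (39.07786560058594, 41.22453308105469), 87.15258026123047) [444.60224918 -62.60431667  52.        ]
tri [443.11050918 -61.6705453   52.93287344] [444.59353165 -62.23146754  53.12948339]
```

```bash
python3 -m crank '[[-0.05,0.2,8,0,8.5],[-0.05,0.2,8,0,8.5],[-0.05,0.2,12,0,8.5],[-0.05,0.2,13.8,0,8.5],[-0.05,0.2,13.8,0,8.5],[-0.05,0.2,13.8,0,8.5],[-0.05,0.2,13.8,0,3.5],[-0.05,0.2,13.8,0,3.5],[-0.05,0.2,13.8,0,3.5],[-0.05,0.2,13.8,0,3.5],[-0.05,0.2,13.8,0,3.5],[-0.05,0.2,13.8,0,3.5],[-0.05,0.2,13.8,0,3.5]]' 60
```

```text
time: 2.9
tool_pos: [446.1, -62.8, 36.7]
tcp_rot: [179.9, 0.0, 89.8]
ft_force: [-2.3, -0.7, 9.0]
finger_gap: 39.9
grip_force: 61.9
```

```bash
python3 -m crank '[[0,0,-3,0,3.5],[0,0,-8,0,3.5],[0,0,-13,0,3.5],[-3,4,-17.5,0,3.5],[-5,8,-17.5,0,3.5],[-8,12,-17.5,0,3.5],[-11,16.5,-17.5,0,3.5],[-12.9,20.2,-17.5,0,3.5],[-12.9,20.2,-17.5,0,3.5],[-12.9,20.2,-17.5,0,3.5],[-12.9,20.2,-17.5,0,3.5],[-12.9,20.2,-17.5,0,3.5],[-12.9,20.2,-17.5,0,3.5]]'
python3 - <<'E'
from h import *
grab("wrist","w2"); p,d,C=load("w2");P=cloud(d,C);print([round(x,1) for x in proj((647,-131,117),C)])
s=sense();print(s["tool_pos"],s["ft_force"],s["finger_gap"],s["tcp_rot"])
E
```

```text
time: 4.2
tool_pos: [646.3, -191.4, 211.8]
tcp_rot: [179.9, 0.0, 89.9]
ft_force: [0.6, -0.8, -4.7]
finger_gap: 40.4
grip_force: 63.6
[np.float64(260.1), np.float64(122.4)]
[ 646.39994731 -191.49714328  211.74456952] [ 0.39136529  0.94607904 -4.87522968] 40.190434597780204 [1.79905682e+02 3.46251152e-02 8.98584322e+01]
```

View pics/w2.png

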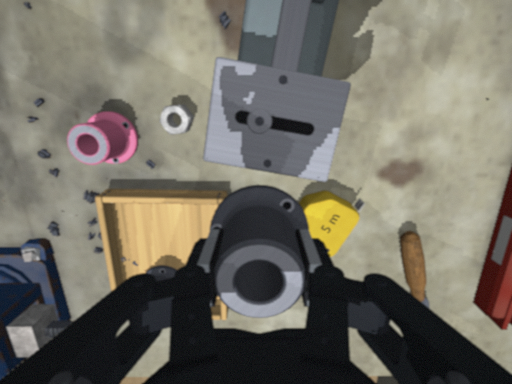

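The spigot's head is at (259,121) in the slot, on the robot's side of the pan's middle. The casting hangs upright in the fingers, its top ring near (260,280).

Run:
```python
from h import *
p,d,C=load("w2");P=cloud(d,C)
t=P[105:140,240:280,2];print("spig top z",np.nanmedian(t[t>108]),"pan z",np.nanmedian(P[60:180,205:345,2]))
ring("w2",(235,100,285,145),107,126,117)
ring("w2",(200,230,320,330),222,235,228)
for u,v in((259,121),(260,280)):print(onz(u,v,117 if v<200 else 228,C))
g=cv2.cvtColor(p,cv2.COLOR_RGB2GRAY)
a=np.hstack([cv2.resize(p[85:155,220:320,::-1],None,fx=4,fy=4,interpolation=2),cv2.resize(p[225:330,205:312,::-1],(400,392),interpolation=2)[:280]])
cv2.imwrite("pics/w2c.png",a)
```

```text
spig top z 117.82748029175892 pan z 97.29187397809731
w2 enc 646.5952758789062 -129.7349090576172 9.473959922790527 lsq [ 646.57501264 -129.73321483] 9.12737808090208 z 117.82748029175892 n 505
w2 enc 646.2064819335938 -187.40846252441406 27.206439971923828 lsq [ 646.22218309 -188.74427168] 22.771928201305975 z 227.29611169816644 n 5789
[ 646.19270034 -129.93330867  117.        ]
[ 646.4300568  -189.67585107  228.        ]
```

View pics/w2c.png

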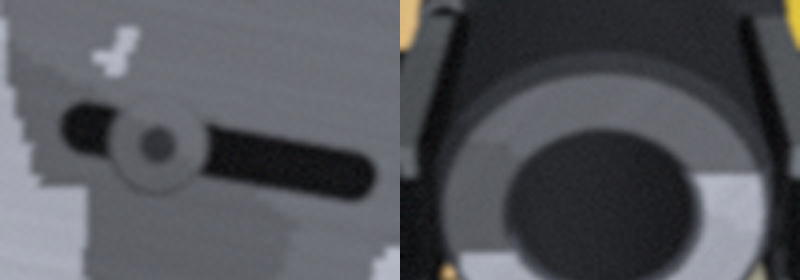

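Run:
```python
from h import *
p,d,C=load("w2")
g=cv2.GaussianBlur(cv2.cvtColor(p,cv2.COLOR_RGB2GRAY),(3,3),0)
def edge(c,r0,r1,z):
    # strongest radial edge around a guess, world circle fit on plane z
    for _ in range(3):
        w=[]
        for a in np.linspace(0,2*np.pi,90,endpoint=False):
            rr=np.arange(r0,r1,.15);q=np.array([proj((c[0]+r*np.cos(a),c[1]+r*np.sin(a),z),C) for r in rr],np.float32)
            v=cv2.remap(g.astype(np.float32),q[:,0].reshape(1,-1),q[:,1].reshape(1,-1),1)[0]
            k=np.argmax(np.gradient(v)*sgn);w.append((c[0]+rr[k]*np.cos(a),c[1]+rr[k]*np.sin(a)))
        w=np.array(w)
        for _ in range(4):
            t=np.linalg.lstsq(np.c_[2*w,np.ones(len(w))],(w**2).sum(1),rcond=None)[0];r=np.sqrt(t[2]+t[:2]@t[:2])
            e=abs(np.hypot(*(w-t[:2]).T)-r);w=w[e<=np.quantile(e,.9)]
        c=t[:2]
    return c.round(2),r.round(2),e.mean().round(2)
sgn=1;print("bore",edge((646.3,-190),8,14,227.3))
sgn=-1;print("barrel",edge((646.3,-190),18,24,227.3))
print("spig",edge((646.4,-130),7,12,117.5))
```

```text
bore (array([ 645.93, -191.52]), np.float64(11.83), np.float64(0.07))
barrel (array([ 645.96, -191.12]), np.float64(18.88), np.float64(0.12))
spig (array([ 646.4 , -129.62]), np.float64(8.18), np.float64(0.29))
```

```bash
python3 -m crank '[[5,0.04,0,0,3.5],[6.15,0.04,0,0,3.5],[6.15,0.04,3,0,3.5],[6.15,0.04,5,0,3.5],[6.15,0.04,5.2,0,3.5],[6.15,0.04,5.2,0,3.5],[6.15,0.04,5.4,0,3.5],[6.15,0.04,5.6,0,3.5],[6.15,0.04,5.8,0,3.5],[6.15,0.04,6.0,0,3.5],[6.15,0.04,6.1,0,3.5],[6.15,0.04,6.1,0,3.5]]'
```

```text
time: 5.45
tool_pos: [647.1, -130.5, 149.0]
tcp_rot: [-180.0, -0.0, 89.8]
ft_force: [0.0, 0.2, -5.9]
finger_gap: 40.2
grip_force: 63.7
```

```bash
python3 -m crank '[[0,0,0.2,0,3.5],[0,0,0.4,0,3.5],[0,0,0.6,0,3.5],[0,0,0.8,0,3.5],[0,0,1.0,0,3.5],[0,0,1.2,0,3.5],[0,0,1.2,0,3.5]]'
python3 - <<'E'
from h import *
P,_,_=grab("wrist","w3")[0:3]
E
```

```text
time: 6.15
tool_pos: [647.0, -130.5, 136.7]
tcp_rot: [-180.0, -0.0, 89.8]
ft_force: [0.5, -0.8, -5.1]
finger_gap: 40.6
grip_force: 63.7
```

View pics/w3.png

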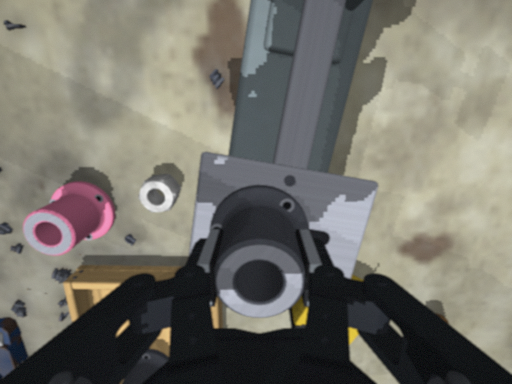

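The spigot is inside the bore and the foot is about 3 mm above the pan, with no contact force. Next I'll lower it gently to contact.

```bash
python3 -m crank '[[0,0,0.1,0,3.5],[0,0,0.2,0,3.5],[0,0,0.3,0,3.5],[0,0,0.4,0,3.5],[0,0,0.4,0,3.5],[0,0,0.4,0,3.5]]'
```

```text
time: 6.8
tool_pos: [647.5, -130.4, 133.6]
tcp_rot: [180.0, -0.0, 89.8]
ft_force: [-0.9, 1.6, -1.5]
finger_gap: 40.4
grip_force: 64.2
```

```bash
python3 -m crank '[[0,0,0,0,4.4],[0,0,0,0,4.8],[0,0,0,0,6],[0,0,0,0,7],[0,0,0,0,7],[0,0,0,0,7],[0,0,-3,0,7.5],[0,0,-6,0,8],[0,0,-8,0,8],[0,0,-8,0,8],[0,0,-8,0,8],[0,0,-8,0,8]]' 40
python3 - <<'E'
from h import *
grab("wrist","w4a")
E
python3 -m crank '[[0,0,0,0,8],[0,0,0,0,8],[0,0,0,0,8],[0,0,0,0,8],[0,0,0,0,8],[0,0,0,0,8],[0,0,0,0,8],[0,0,0,0,8],[0,0,0,0,8],[0,0,0,0,8],[0,0,0,0,8],[0,0,0,0,8],[0,0,0,0,8],[0,0,0,0,8],[0,0,0,0,8],[0,0,0,0,8]]'
python3 - <<'E'
from h import *
grab("wrist","w4")
for k in("w4a","w4"):
    p,d,C=load(k);P=cloud(d,C);m=(P[...,0]>600)&(P[...,0]<715)&(P[...,1]<-85)&(P[...,1]>-190)&(P[...,2]>70)
    print(np.histogram(P[m][:,2],np.arange(70,170,4)))
E
```

```text
time: 8.0
tool_pos: [646.5, -130.3, 211.4]
tcp_rot: [-179.9, -0.0, 89.8]
ft_force: [0.4, -0.0, -0.4]
finger_gap: 80.2
grip_force: 0.0
time: 9.65
tool_pos: [647.3, -130.5, 213.3]
tcp_rot: [-180.0, -0.0, 89.8]
ft_force: [1.0, -0.3, -0.9]
finger_gap: 80.0
grip_force: 0.0
(array([   0,   68, 1310, 4428,  152,  944,  145,  100,  194,  103,  108,
        125,  124,  131,  142,  367, 1351,    0,    0,    0,    0,    0,
          0,    0]), array([ 70,  74,  78,  82,  86,  90,  94,  98, 102, 106, 110, 114, 118,
       122, 126, 130, 134, 138, 142, 146, 150, 154, 158, 162, 166]))
(array([   1,   51, 1327, 4327,  149,  931,  152,   98,  188,  103,  112,
        104,  129,  131,  139,  334, 1353,    0,    0,    0,    0,    0,
          0,    0]), array([ 70,  74,  78,  82,  86,  90,  94,  98, 102, 106, 110, 114, 118,
       122, 126, 130, 134, 138, 142, 146, 150, 154, 158, 162, 166]))
```

View pics/w4.png

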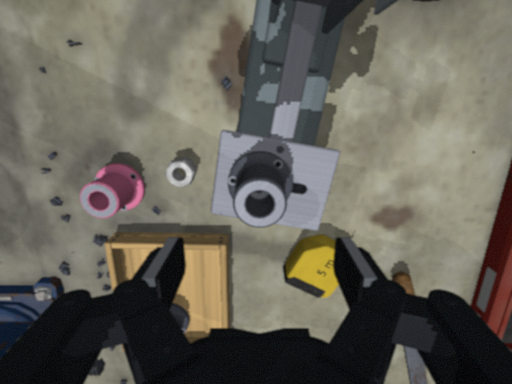

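The pan has sunk: its face is near 83 mm and the casting's top is at 135 mm, 52 mm above it, so the casting is fully home. Nothing changed over the last 1.6 s. The casting is sound and goes in the wooden tray.

Run:
```python
from h import *
ring("w4",(215,140,310,240),129,141,135)
p,d,C=load("w4");print(onz(260,202,135,C),"fixed nut px")
p,d,C=load("w2");P=cloud(d,C)
for k in("w2","w4"):
    p,d,C=load(k);P=cloud(d,C);m=(P[...,0]>440)&(P[...,0]<620)&(P[...,1]<-215)&(P[...,1]>-405)
    w=P[m&(P[...,2]>25)&(P[...,2]<36)];f=P[m&(P[...,2]>3)&(P[...,2]<15)]
    print(k,"rim x",np.percentile(w[:,0],[1,99]),"y max",np.percentile(w[:,1],[1,99]),"floor z",np.median(P[(abs(P[...,0]-528)<40)&(abs(P[...,1]+270)<25)][:,2]))
```

```text
w4 enc 648.0530395507812 -128.07090759277344 21.365432739257812 lsq [ 647.67470367 -128.15928266] 20.693543738395466 z 134.86403785655207 n 1717
[ 647.72263119 -128.11813623  135.        ] fixed nut px
w2 rim x [455.55236594 602.4022947 ] y max [-395.87394095 -221.20498073] floor z 8.328670382707372
w4 rim x [456.22237972 605.4825179 ] y max [-350.91424142 -221.16954578] floor z 8.224674804249105
```

```bash
python3 -m crank '[[0.25,0.05,4,0,8.3],[0.25,0.05,8,0,8.3],[0.25,0.05,9.1,0,8.3],[0.25,0.05,9.1,0,8.3],[0.25,0.05,9.1,0,8.3],[0.25,0.05,9.1,0,3.5],[0.25,0.05,9.1,0,3.5],[0.25,0.05,9.1,0,3.5],[0.25,0.05,9.1,0,3.5],[0.25,0.05,9.1,0,3.5],[0.25,0.05,9.1,0,3.5],[0.25,0.05,9.1,0,3.5]]' 60
```

```text
time: 10.9
tool_pos: [648.6, -128.4, 124.3]
tcp_rot: [179.9, 0.0, 89.8]
ft_force: [-2.9, -0.2, 6.4]
finger_gap: 40.1
grip_force: 61.5
```

```bash
python3 -m crank '[[0,0,-1,0,3.5],[0,0,-2,0,3.5],[0,0,-3,0,3.5],[0,0,-5,0,3.5],[0,0,-7,0,3.5],[-4,-3,-8,0,3.5],[-8,-6,-8,0,3.5],[-12,-9,-8,0,3.5],[-14.6,-11.9,-8,0,3.5],[-14.6,-11.9,-8,0,3.5],[-14.6,-11.9,-4,0,3.5],[-14.6,-11.9,0,0,3.5],[-14.6,-11.9,4,0,3.5],[-14.6,-11.9,5.2,0,3.5],[-14.6,-11.9,5.2,0,3.5],[-14.6,-11.9,5.2,0,3.5]]'
python3 - <<'E'
from h import *
grab("wrist","w5")
E
```

```text
time: 12.5
tool_pos: [529.7, -274.1, 72.3]
tcp_rot: [179.9, 0.1, 89.8]
ft_force: [0.3, 0.4, -4.1]
finger_gap: 39.6
grip_force: 63.1
```

View pics/w5.png

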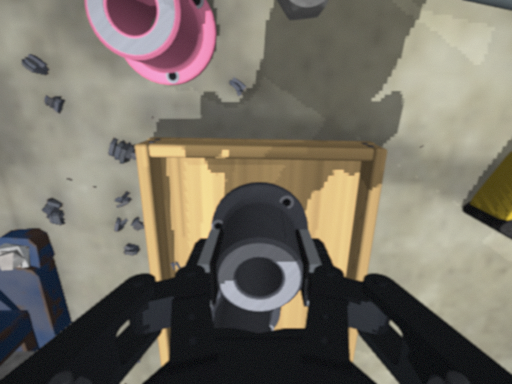

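The casting hangs over the free place, centred between the side walls at columns 150 and 370. I'll lower it slowly.

```bash
python3 -m crank '[[0,0,0.5,0,3.5],[0,0,1.0,0,3.5],[0,0,1.5,0,3.5],[0,0,1.7,0,3.5],[0,0,1.8,0,3.5],[0,0,1.9,0,3.5],[0,0,2.0,0,3.5],[0,0,2.05,0,3.5],[0,0,2.05,0,3.5]]'
```

```text
time: 13.45
tool_pos: [528.5, -273.7, 50.8]
tcp_rot: [-180.0, -0.0, 89.8]
ft_force: [-4.9, 2.7, 3.9]
finger_gap: 39.9
grip_force: 64.4
```

It's down: the force swung about 8 N. I'll release it, retreat, and check.

```bash
python3 -m crank '[[0,0,0,0,4.2],[0,0,0,0,4.4],[0,0,0,0,4.8],[0,0,0,0,5.5],[0,0,0,0,6.5],[0,0,0,0,6.5],[0,0,0,0,6.5],[0,0,-3,0,6.5],[0,0,-7,0,6.5],[0,0,-11,0,6.5],[0,0,-14,0,6.5],[0,0,-14,0,6.5],[0,0,-14,0,6.5],[0,0,-14,0,6.5]]' 40
python3 - <<'E'
from h import *
grab("wrist","w6");ring("w6",(180,120,340,300),55,66,60)
print(sense()["ft_force"])
E
```

```text
time: 14.85
tool_pos: [527.6, -273.2, 188.2]
tcp_rot: [-179.9, -0.1, 89.8]
ft_force: [-1.0, 0.3, -0.0]
finger_gap: 64.8
grip_force: 0.0
w6 enc 528.6251831054688 -271.9391174316406 21.282995223999023 lsq [ 528.52283805 -271.97302382] 20.656511829294175 z 60.29665569278228 n 2088
[ 0.03919664  0.5370279  -0.68975988]
```

View pics/w6.png

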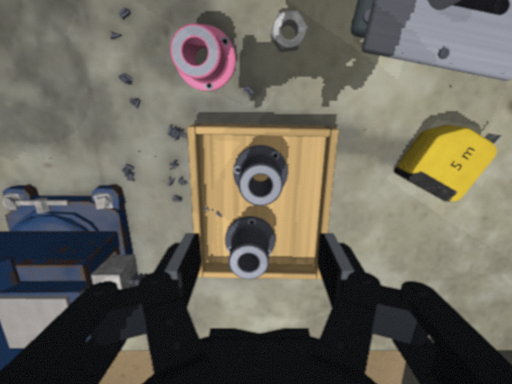

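The casting stands upright at (260,183) in the tray, its top at 60 mm (8 + 52). The fixed one is beside it at (248,260), and the nut and tape measure are where they were.

```bash
python3 -c "
from bench import hand_in;print(hand_in())"
```

```text
the job is handed in; nothing more can be done
None
```

The casting made the pan sink, so it is sound; I set it upright in the free place of the wooden tray, left the bolt, nut and tape measure alone, and handed the job in at about 15 s.

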